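# Slide a filter holder home under the microscope's ring light

### The job

Take the filter holder by its blue handle, lay it flat on the microscope stage with its rounded nose between the two guide rails, and slide it in under the ring light and the sprung clips until you feel it come up against the sprung end buffer. Seat it gently: press the buffer in by about a millimetre, never hard enough to bottom it, then let go and leave the holder resting against the buffer. Keep the holder and yourself clear of the ring light and the lens, and leave the other things on the desk where they are.

Things in the scene. Friction and masses are not known exactly. Their poses are not given: they have to be found in the camera images.
- holder: Loose filter holder, 0.24 to 0.38 kg. Aluminium plate 145 mm long (x -45 to +100), 80 mm wide (y), 10 mm thick, nose edge (+x end) rounded; a round dark frame 54 mm across with a white membrane, centre at x = +47, stands 4 mm above it. A blue upright handle at the rear. Origin on the underside below holder_mid; x towards the nose, z up. Centre of mass about 17 mm behind the origin.
- holder_mid (a point): Point on the holder's centre line, 5 mm above its underside, at the body's origin in x and y; axes as the holder's.
- handle (a point): Centre of the holder's blue handle: an upright block 52 mm long (holder x), 14 mm thick (holder y), from 2 mm to 38 mm above the underside; this point is 20 mm above the underside and 70 mm behind holder_mid. The handle stands free of the plate on both sides; grip it across its 14 mm.
- nose (a point): Middle of the holder's nose edge, 100 mm ahead of holder_mid, 5 mm above the underside.
- scope: Digital inspection microscope, fixed for the episode: base 340 x 190 mm, carrying stage, guide rails, clips, stop and optics. Origin: on the desk under the lens axis; +x is the direction in which the holder is slid in (away from the robot), z up. The base spans x -175 to +165 mm; column (32 mm thick, 370 mm high) at x = +135 mm.
- stage (a point): Point on the dark stage surface, on the lens axis, 28 mm above the desk; axes as the microscope's. The stage is flat from x = -175 to +110 mm, 140 mm wide. Two guide rails, 8 mm high, inner faces 83 mm apart (holder 80 mm), run from x = -62 to +60 mm; in front of that they flare to a mouth about 91 mm wide at x = -80 mm.
- clips (a point): Point on the stage midway between the knees of two sprung steel clips, 8 mm beyond the lens axis. Their fingers, 34 mm either side of the centre line, point to the robot: knees 7 mm above the stage, upturned tips 22 mm nearer the robot and about 16 mm up. The nose lifts them as it passes; they press the plate with about 0.9 N each. Sliding the holder takes about 3 to 9 N in all, at times a little more as the nose passes under them.
- head: The overhanging optics, fixed to the microscope; origin: centre of the underside of the black ring light (80 mm across, 22 mm high), on the lens axis 34 mm above the stage; axes as the microscope's. The lens (54 mm across) and the camera (56 mm square) stand above it up to 249 mm above the desk. None of this may be touched.
- stop: End stop at the back of the stage: a fixed aluminium bracket (front face at x = +67 mm of its frame) with a brass adjusting screw that carries a black sprung buffer bar, 34 mm wide. Origin and axes as stage. The face of the free buffer lies somewhere between x = +30 and +60 mm, depending on how the screw has been left set: this setting is not given and must be felt. The buffer gives 4 N per mm and bottoms after 2 mm (8 N), then is rigid.
- membrane_box: Bystander: white box 160 x 110 x 22 mm with membranes, its lid standing open to 142 mm at its +y side; about 0.45 kg. Origin under its centre.
- amber_bottle: Bystander: amber bottle, 40 mm across, 75 mm high. Origin under its centre.
- oil_bottle: Bystander: yellow sample bottle, 44 mm across, 90 mm high. Origin under its centre.
- beaker: Bystander: small glass beaker, 54 mm across, 68 mm high. Origin under its centre.
- petri_dish: Bystander: lidded clear dish, 92 mm across, 17 mm high. Origin under its centre.
- tweezers: Bystander: steel tweezers lying flat, 120 mm long, 8 mm high. Origin under their centre.
- mouse: Bystander: black computer mouse, about 62 mm across, 33 mm high. Origin under its centre.
Mind the look-alikes: they are no part of the job. There is more than one size of the holder; the one meant has the size given above.

How it is judged:
By the outcome, as a careful person would: the job done as asked, in the order asked, and still so for the second after the job is handed in, with the robot touching nothing.
It also fails if it takes over 70 s, if anything falls off the work surface, if the arm or the gripper's body presses on something with over 40 N, if the wrist force passes 120 N, or if a joint passes its speed limit or range.

### The arm

A 6-joint arm with a two-finger parallel gripper is mounted at the origin on the work surface. World frame = base frame: x ahead of the robot, y to its left, z up, the work surface at z = 0. Lengths are in m, angles in rad, forces in N, time in s.
With the tool pointing down it reaches from about 0.325 to 0.9 m from the base axis. Payload 3.5 kg.
Tool frame: the origin (TCP) lies midway between the tips of the shut fingers; the grasp point (between the pads) lies 19 mm behind it; z points along the fingers, y is the line along which they close (so a half turn about z gives the same grasp; the last joint's range is limited). The gripper opens to 85 mm and grips with 20 to 120 N. Pads are 22 mm wide; open, the fingers measure 114 mm over their backs; the gripper's body (76 mm by 85 mm) begins 54 mm behind the grasp point. The pads swing forward as they close: fully open they stand 13 mm farther back than shut.
Start: joints at [-1.423, 0.276, -0.026, 1.268, 0, 1.467], TCP at [0.155, -0.605, 0.231] pointing down, gripper open.
Joint ranges: [-3.12, 3.12], [-0.85, 1.88], [-1.08, 1.24], [-1.95, 2.15], [-1.57, 1.53], [-3.14, 3.14]. Speed limits (rad/s): [2.57, 2.57, 3.14, 3.14, 3.14, 3.14].

### API

Orientations are given as a unit quaternion [w, x, y, z].
In Python, from station import * gives the robot as it stands. The module is installed in compiled form; this text tells all that it offers.
- The arm moves only by the tool arm_command, never from a script. Its arguments are lists of equal length, an entry for each row: "dr": the turn, a rotation vector about the tool's x, y, z in rad, a list of three; "offset": the shift along the tool's x, y, z in m, a list of three; "gripper": the finger opening in m, from 0 to 0.0854. In form: {"dr": [[wx, wy, wz], ...], "offset": [[tx, ty, tz], ...], "gripper": [gripper, ...]}. A call has 1 to 12 rows; each row is the pose to reach, as a shift and turn from the pose commanded when the call began, along the tool's axes at that moment; what a row does not reach only later rows make up. A row lasts 1/8 s, in which the tool goes at most 62.5 mm and 10.7 degrees, less where a joint would pass 70% of its speed; a pose out of reach is approached as far as the arm can. A call with a gripper value outside its range is refused whole. The fingers move at their own pace and stop on an object; "force" is the grip in N (left out, the last holds). Time passes only in rows, so rows that repeat a pose let the fingers close. It gives the time, the measured TCP pose, the force, the opening and the grip force at its end, in the units of the state.
- read_state(): the state, without advancing time (a new reading comes with each control period).
- read_camera(name): name is "side" or "top"; returns a dict with "img" (384x512x3 uint8, blue, green, red), "z_map" (384x512 float32, m along the optical axis (not along the pixel's ray), 0 where there is no reading), "fovy" (degrees; the focal length in pixels is half the picture's height over the tangent of half this angle, whatever the lens; pixels are square), "cx", "cy" (the principal point, pixels), "pose" (4x4, takes a point from camera to world coordinates). Camera axes: x right, y down, z forward; pixel columns grow to the right and rows downward; lengths in m; the calibration is good to about 2 mm. A picture is of the moment at which its call begins.
- close_job(): hands the job in; it is judged then, once.
The state is a dict: "t": time; "joint_pos": joint angles; "qd": joint speeds; "tau": joint torques, N m; "position": TCP position; "tool_rot": TCP orientation; "contact_force": force on the tool from outside, world axes, zero at the start; "torque": the same for the moment, N m; "finger_gap": finger opening in m; "grip_force": force on a finger pad.
Only numpy, scipy, OpenCV 4.12 (cv2) and the standard library are available. Lean on these libraries where they do the work, as an engineer would, in place of code of your own. Each camera call takes 0.05 s, during which the arm holds its last target. There are 200 camera calls.

## Working session

There is one attempt and no reset: what is moved stays moved. The work goes in short steps, Python scripts to look and compute and a tool call to move; the robot and the scene stay as the last step left them, time stands still between calls to the robot, and variables do not carry over. Pictures are saved under pics/ and viewed, at most 10 in all, crops included, and the job is handed in when it is done.

Besides the shell and the picture viewer there is one more tool, called after "Request:" as a command line: name --argument value ..., lists and objects as JSON in quotes. arm_command: Moves the arm, as the interface text tells. Its arguments: {"type":"object","properties":{"dr":{"type":"array"},"offset":{"type":"array"},"gripper":{"type":"array"},"force":{"type":"number"}},"required":["dr","offset","gripper"]}

```bash
mkdir -p pics; cat > h.py <<'E'
from station import *
import numpy as np, cv2
from scipy.spatial.transform import Rotation as R
def cam(n):
    c=read_camera(n); h,w=c['z_map'].shape
    f=h/2/np.tan(np.radians(c['fovy'])/2)
    v,u=np.mgrid[:h,:w]; z=c['z_map']
    P=np.stack([(u-c['cx'])/f*z,(v-c['cy'])/f*z,z],-1)
    c['W']=P@c['pose'][:3,:3].T+c['pose'][:3,3]; c['W'][z==0]=np.nan
    return c
E
python3 - <<'E'
from h import *
for n in('top','side'):
    c=cam(n); cv2.imwrite(f'pics/{n}0.png',c['img']); np.savez(f'{n}0.npz',W=c['W'],img=c['img'])
    print(n,c['fovy'],c['cx'],c['cy'],c['pose'].round(3).tolist())
print(read_state())
E
```

```text
top 56.30209197876475 258.71842107008865 189.32042644320867 [[0.012, -0.988, 0.151, 0.307], [-1.0, -0.013, -0.008, -0.096], [0.01, -0.151, -0.988, 1.126], [0.0, 0.0, 0.0, 1.0]]
side 47.8677813527444 257.6851303250891 195.52792114774883 [[-0.974, -0.175, 0.145, 0.32], [-0.226, 0.685, -0.692, 0.773], [0.021, -0.707, -0.707, 0.954], [0.0, 0.0, 0.0, 1.0]]
{'t': 0.1, 'joint_pos': array([-1.42339104e+00,  2.77083545e-01, -2.77243871e-02,  1.26796447e+00,
       -1.60963756e-07,  1.46740172e+00]), 'qd': array([-7.83515478e-04,  2.25425772e-04,  3.02512774e-03,  9.04681080e-06,
       -7.79007905e-04, -5.46742641e-04]), 'tau': array([ 2.57258616e-04, -4.46707034e+01,  2.96128857e+01,  8.48458323e-03,
       -6.60917976e-05, -2.26414940e-06]), 'position': array([ 0.15500487, -0.60477102,  0.23026408]), 'tool_rot': array([-9.87795411e-04,  9.92147241e-01,  1.25071487e-01, -2.18207858e-05]), 'contact_force': array([-0.41105628,  1.13763502, -0.10351629]), 'torque': array([-0.00502313,  0.00889   , -0.01202701]), 'grip_force': 0.0, 'finger_gap': 0.08528166960744273}
```

View pics/top0.png

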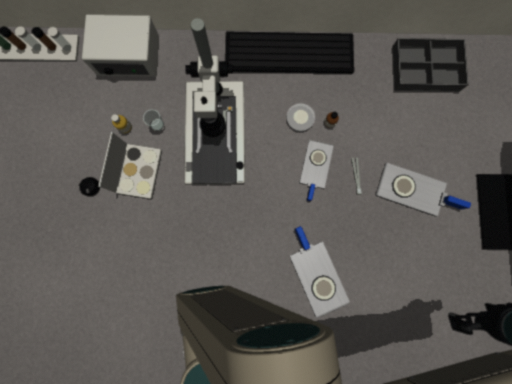

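View pics/side0.png

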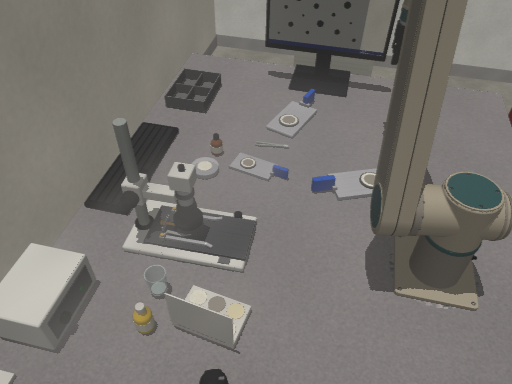

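Three candidates in the top picture: a small one at (317,160), a larger one at (412,190), and another at (320,280). The microscope is at (213,130), open towards the robot. I'll measure all three.

```bash
python3 - <<'E'
from h import *
d=np.load('top0.npz');W=d['W'];img=d['img'].astype(int)
b,g,r=img[...,0],img[...,1],img[...,2]
blue=((b>90)&(b-r>50)).astype(np.uint8)
n,l,s,ce=cv2.connectedComponentsWithStats(blue)
for i in range(1,n):
    if s[i,4]>25:
        p=W[l==i]; print('blue',ce[i].round(),s[i,4],np.nanmedian(p,0).round(3),np.nanmax(p[:,2]).round(3))
Z=W[...,2]
print('desk z',np.nanmedian(Z[220:260,230:280]), 'z around', Z[150:156,310:316].mean())
for (u,v,wu) in((317,158,45),(412,190,55),(320,280,55)):
    m=np.zeros(Z.shape,bool); m[v-wu:v+wu,max(u-wu,0):u+wu]=1
    m&=(Z>0.004)&(Z<0.02)&(img.sum(2)>330)
    n,l,s,ce=cv2.connectedComponentsWithStats(m.astype(np.uint8)); k=1+s[1:,4].argmax()
    mm=cv2.morphologyEx((l==k).astype(np.uint8),cv2.MORPH_CLOSE,np.ones((15,15)))
    p=W[(mm>0)&(Z<0.03)][:,:2].astype(np.float32); print((u,v),cv2.minAreaRect(p),np.nanmedian(Z[l==k]).round(4))
# scope
m=(img.sum(2)>450); 
t=cv2.imread('pics/top0.png')
def up(x0,y0,x1,y1,k): return cv2.resize(t[y0:y1,x0:x1],None,fx=k,fy=k,interpolation=cv2.INTER_CUBIC)
cv2.imwrite('pics/crop1.png',np.hstack([up(270,220,370,320,4),up(165,80,265,180,4)]))
E
```

```text
blue [311. 191.] 69 [ 0.468 -0.266  0.037] 0.042
blue [459. 201.] 125 [ 0.443 -0.713  0.051] 0.057
blue [303. 238.] 140 [ 0.327 -0.238  0.051] 0.056
desk z -0.001243523769361099 z around nan
(317, 158) ((0.5617724061012268, -0.28917980194091797), (0.08415593951940536, 0.14884108304977417), 77.45442962646484) 0.0092
(412, 190) ((0.4858657121658325, -0.5873558521270752), (0.1991543024778366, 0.11152802407741547), 70.75172424316406) 0.0132
(320, 280) ((0.20551815629005432, -0.2933725118637085), (0.1993730068206787, 0.11524243652820587), 23.579126358032227) 0.013
```

View pics/crop1.png

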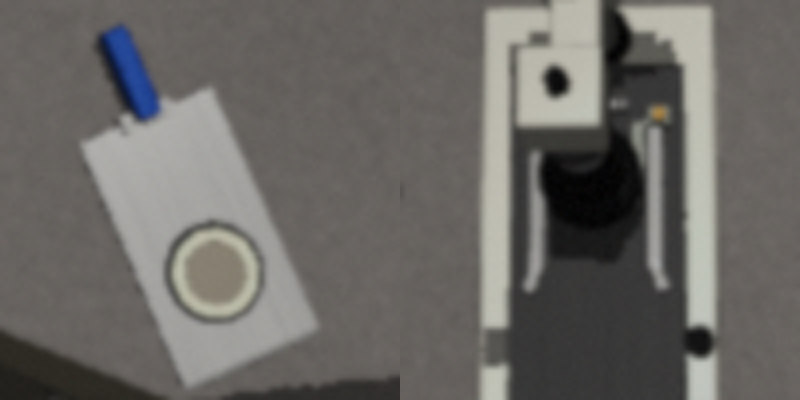

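The candidate at (317,160) measures 84 x 149 mm with its handle top at about 40 mm, so it is the holder. The other two, about 199 x 113 mm, are the oversize look-alikes. Next I'll fit the scope and confirm the choice in a crop.

```bash
python3 - <<'E'
from h import *
d=np.load('top0.npz');W=d['W'];img=d['img'].astype(int);Z=W[...,2]
reg=np.zeros(Z.shape,bool); reg[75:195,175:255]=1
m=reg&(Z>0.012)&(Z<0.045)
n,l,s,ce=cv2.connectedComponentsWithStats(m.astype(np.uint8)); k=1+s[1:,4].argmax()
p=W[l==k].astype(np.float32); print('base',s[k],cv2.minAreaRect(p[:,:2].copy()))
for nm,mm in(('white',img.sum(2)>420),('dark',img.sum(2)<220)):
    q=W[(l==k)&mm]; print(nm,len(q),np.median(q[:,2]).round(4),cv2.minAreaRect(q[:,:2].astype(np.float32).copy()))
# side edges of base per row -> line fits
for side in(0,1):
    pts=[]
    for v in range(110,182):
        c=np.where(l[v]==k)[0]; pts.append(W[v,c[0] if side==0 else c[-1]][:2])
    pts=np.array(pts); f=np.polyfit(pts[:,0],pts[:,1],1); print('edge',f,np.degrees(np.arctan(f[0])),'y at .55',np.polyval(f,.55))
# rails: bright within the stage
for name,a,bb in(('L',196,205),('R',224,234)):
    sub=img[115:150,a:bb].sum(2); pts=[]
    for i in range(120,150):
        row=img[i,a:bb].sum(2 if 0 else 1); j=row.argmax()
        if row[j]>300: pts.append(np.r_[W[i,a+j]])
    pts=np.array(pts); print(name,len(pts),np.nanmedian(pts,0).round(4),np.polyfit(pts[:,0],pts[:,1],1) if len(pts)>4 else '', pts[:,0].min(),pts[:,0].max())
t=cv2.imread('pics/top0.png')
cv2.imwrite('pics/crop2.png',cv2.resize(t[130:210,290:350],None,fx=6,fy=6,interpolation=cv2.INTER_CUBIC))
E
```

```text
base [ 184   82   61  103 4782] ((0.6634224653244019, 0.04004304111003876), (0.3397112488746643, 0.19005580246448517), 1.6259629726409912)
white 1513 0.0187 ((0.6653405427932739, 0.04050563648343086), (0.33450719714164734, 0.186699777841568), 1.1245343685150146)
dark 2437 0.0266 ((0.6603838801383972, 0.030987098813056946), (0.33230504393577576, 0.1640327274799347), 2.1078500747680664)
edge [0.02937278 0.11315153] 1.6824527095444701 y at .55 0.12930655536345056
edge [ 0.03220869 -0.07429687] 1.8447844712882409 y at .55 -0.05658209010135001
L 30 [0.6462 0.0854 0.0343] [0.04892652 0.05462496] 0.5999349978161003 0.6926502665445294
R 30 [ 0.6469 -0.0064  0.0349] [ 0.05120426 -0.04008054] 0.6007530144861826 0.6936064364795733
```

View pics/crop2.png

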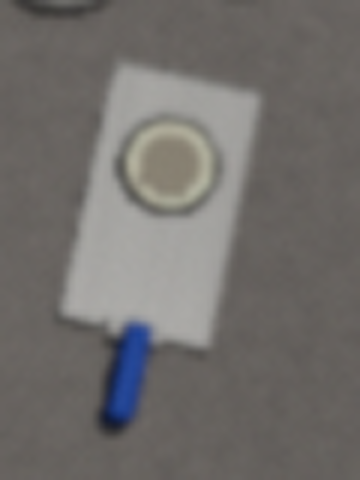

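The crop shows the right holder, plain plate and blue handle nearest the robot, at about (311,191) in the full picture. A small turn will show which way joint 6 goes.

Request:
arm_command --dr '[[0,0,-0.15],[0,0,-0.15]]' --offset '[[0,0,0],[0,0,0]]' --gripper '[0.085,0.085]' --force 60

```text
t: 0.35
position: [0.155, -0.6051, 0.2307]
tool_rot: [-0.001, 0.98, 0.198, 0.0]
contact_force: [-0.0, -0.7, 0.3]
finger_gap: 0.085
grip_force: 0.0
```

```bash
cat >> h.py <<'E'
def plan(target,heading):
    "offset and dr (tool axes) to a world TCP target with tool down, tool x at heading deg"
    s=read_state(); q=s['tool_rot']; T=R.from_quat(q[[1,2,3,0]])
    h=np.radians(heading); ch,sh=np.cos(h),np.sin(h)
    G=R.from_matrix(np.array([[ch,sh,0],[sh,-ch,0],[0,0,-1]]).T)
    print('t',round(s['t'],2),'j',s['joint_pos'].round(3),'pos',s['position'].round(4),'F',s['contact_force'].round(1),'gap',round(s['finger_gap'],4))
    print('offset',T.inv().apply(np.array(target)-s['position']).round(4),'dr',(T.inv()*G).as_rotvec().round(4),
      'head',np.degrees(np.arctan2(*T.apply([1,0,0])[1::-1])).round(2))
E
python3 -c "
from h import *
plan([.467,-.266,.16],-13.2);plan([.467,-.266,.16],166.8)"
```

```text
t 0.35 j [-1.423  0.277 -0.027  1.268  0.     1.319] pos [ 0.155  -0.6051  0.2307] F [-0.  -0.7  0.3] gap 0.085
offset [ 0.4192 -0.1911  0.071 ] dr [-1.100e-03  1.000e-04  6.295e-01] head 22.87
t 0.35 j [-1.423  0.277 -0.027  1.268  0.     1.319] pos [ 0.155  -0.6051  0.2307] F [-0.  -0.7  0.3] gap 0.085
offset [ 0.4192 -0.1911  0.071 ] dr [-1.0000e-04 -1.5000e-03 -2.5121e+00] head 22.87
```

Request:
arm_command --dr '[[0,0,-0.18],[0,0,-0.36],[0,0,-0.54],[0,0,-0.72],[0,0,-0.9],[0,0,-1.08],[0,0,-1.26],[0,0,-1.44],[0,0,-1.62],[0,0,-1.8],[0,0,-1.98],[0,0,-2.16]]' --offset '[[0.04,-0.02,0.005],[0.08,-0.04,0.01],[0.12,-0.056,0.02],[0.16,-0.074,0.03],[0.2,-0.092,0.035],[0.24,-0.11,0.04],[0.28,-0.128,0.05],[0.32,-0.146,0.055],[0.36,-0.165,0.06],[0.395,-0.18,0.065],[0.419,-0.191,0.07],[0.419,-0.191,0.07]]' --gripper '[0.06,0.06,0.06,0.06,0.06,0.06,0.06,0.06,0.06,0.06,0.06,0.06]'

```text
t: 1.85
position: [0.4671, -0.2643, 0.1606]
tool_rot: [-0.001, 0.283, 0.959, 0.0]
contact_force: [-0.9, -0.3, -0.2]
finger_gap: 0.0601
grip_force: 0.0
```

Request:
arm_command --dr '[[0,0,-0.176],[0,0,-0.352],[0,0,-0.352],[0,0,-0.352]]' --offset '[[0,0,0],[0,0,0],[0,0,0],[0,0,0]]' --gripper '[0.06,0.06,0.06,0.06]'

```text
t: 2.35
position: [0.4663, -0.2661, 0.1612]
tool_rot: [-0.0, 0.116, 0.993, 0.0]
contact_force: [-0.3, -0.5, -1.1]
finger_gap: 0.0601
grip_force: 0.0
```

```bash
python3 - <<'E'
from h import *
plan([.467,-.266,.007],166.8)
c=cam('top');s=cam('side');cv2.imwrite('pics/a.png',np.hstack([cv2.resize(c['img'][120:240,250:370],(400,400)),cv2.resize(s['img'][90:240,200:350],(400,400))]))
for c in(c,s):
    i=c['img'].astype(int);W=c['W'];b=(i[...,0]>80)&(i[...,0]-i[...,2]>45)&(abs(W[...,0]-.467)<.06)&(abs(W[...,1]+.266)<.06)
    q=W[b]; print(b.sum(),q[:,0:2].mean(0).round(4),np.percentile(q,[3,97],axis=0).round(4).tolist())
E
```

```text
t 2.35 j [-0.639  0.17  -0.315  1.087 -0.    -0.407] pos [ 0.4663 -0.2661  0.1612] F [-0.3 -0.5 -1.1] gap 0.0601
offset [-0.0007  0.0002  0.1542] dr [ 0.0001 -0.0002 -0.0019] head 166.69<stdin>:6: RuntimeWarning: Mean of empty slice.
  ret = um.true_divide(
Traceback (most recent call last):
IndexError: index -1 is out of bounds for axis 0 with size 0
```

View pics/a.png

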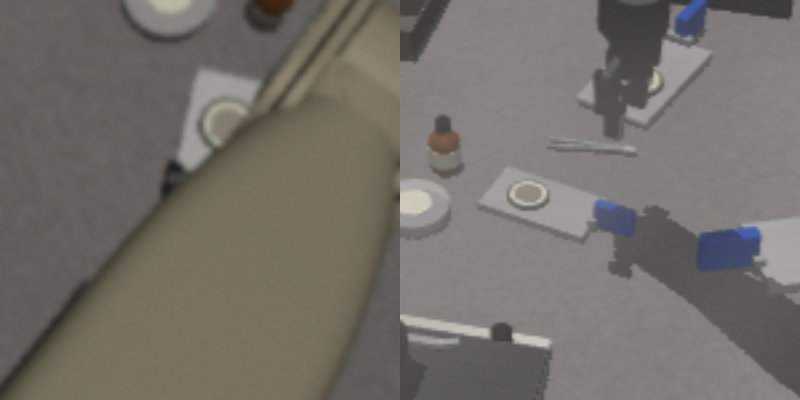

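The top camera is blocked by the forearm. In the side crop the handle at (615,217) and the gripper above it are visible. I'll check the handle from the side camera.

```bash
python3 - <<'E'
from h import *
s=cam('side');i=s['img'].astype(int);W=s['W'];Z=W[...,2]
near=(abs(W[...,0]-.467)<.06)&(abs(W[...,1]+.266)<.05)
b=(i[...,0]>70)&(i[...,0]-i[...,2]>40)&near; q=W[b]; print(b.sum(),np.percentile(q,[3,50,97],axis=0).round(4).tolist())
t=q[q[:,2]>np.percentile(q[:,2],97)-.006]; print('top',len(t),cv2.minAreaRect(t[:,:2].astype(np.float32)),t.mean(0).round(4))
m=(abs(W[...,0]-.56)<.12)&(abs(W[...,1]+.289)<.08)&(Z>.003)&(Z<.03)&(i.sum(2)>300)
n,l,st,ce=cv2.connectedComponentsWithStats(m.astype(np.uint8));k=1+st[1:,4].argmax()
print('plate',cv2.minAreaRect(W[l==k][:,:2].astype(np.float32)),np.median(Z[l==k]))
E
```

```text
21 [[0.4675, -0.2772, 0.0319], [0.4784, -0.2685, 0.0372], [0.4904, -0.2624, 0.0402]]
top 19 ((0.47861921787261963, -0.2688445746898651), (0.013249910436570644, 0.025763075798749924), 83.92581176757812) [ 0.4793 -0.2683  0.0374]
plate ((0.5598784685134888, -0.2885371148586273), (0.09291214495897293, 0.15121771395206451), 75.37963104248047) 0.009760000540562641
```

Request:
arm_command --dr '[[0,0,0],[0,0,0],[0,0,0],[0,0,0],[0,0,0],[0,0,0]]' --offset '[[0,0,0.04],[0,0,0.08],[0,0,0.12],[0,0,0.145],[0,0,0.154],[0,0,0.154]]' --gripper '[0.06,0.06,0.06,0.06,0.06,0.06]'

```text
t: 3.25
position: [0.4663, -0.2661, 0.0072]
tool_rot: [-0.0, 0.114, 0.993, 0.0]
contact_force: [0.1, 0.2, -0.5]
finger_gap: 0.0601
grip_force: 0.0
```

Request:
arm_command --dr '[[0,0,0],[0,0,0],[0,0,0],[0,0,0],[0,0,0],[0,0,0],[0,0,0],[0,0,0]]' --offset '[[0,0,0],[0,0,0],[0,0,0],[0,0,0],[0,0,0],[0,0,0],[0,0,0],[0,0,0]]' --gripper '[0.03,0.01,0.0,0.0,0.0,0.0,0.0,0.0]' --force 110

```text
t: 4.25
position: [0.4673, -0.2663, 0.0086]
tool_rot: [0.001, 0.114, 0.993, -0.0]
contact_force: [-0.7, 1.1, 5.3]
finger_gap: 0.0127
grip_force: 107.1
```

```bash
python3 -c "
from h import *
plan([.467,-.266,.12],166.8);print(read_state()['grip_force'],read_state()['torque'])"
```

```text
t 4.25 j [-0.639  0.342 -0.465  0.762  0.001 -0.41 ] pos [ 0.4673 -0.2663  0.0086] F [-0.7  1.1  5.3] gap 0.0127
offset [ 0.0002  0.0003 -0.1114] dr [0.0001 0.0021 0.0017] head 166.9
107.1225357055664 [0.37440734 0.03496607 0.06030615]
```

Request:
arm_command --dr '[[0,0,0],[0,0,0],[0,0,0],[0,0,0],[0,0,0],[0,0,0]]' --offset '[[0,0,-0.01],[0,0,-0.03],[0,0,-0.06],[0,0,-0.09],[0,0,-0.11],[0,0,-0.11]]' --gripper '[0.0,0.0,0.0,0.0,0.0,0.0]'

```text
t: 5.0
position: [0.4672, -0.2669, 0.1189]
tool_rot: [0.001, 0.114, 0.993, -0.001]
contact_force: [-0.2, -0.3, -3.7]
finger_gap: 0.0122
grip_force: 107.1
```

```bash
python3 - <<'E'
from h import *
x=.668-.240*np.cos(np.radians(1.75)); y=.040-.240*np.sin(np.radians(1.75))
print(x,y); plan([x,y,.119],181.75)
s=cam('side');cv2.imwrite('pics/b.png',cv2.resize(s['img'][60:260,180:400],None,fx=3,fy=3))
i=s['img'].astype(int);W=s['W'];Z=W[...,2]
m=(abs(W[...,0]-.56)<.13)&(abs(W[...,1]+.289)<.1)&(Z>.08)&(Z<.15)&(i.sum(2)>300)
n,l,st,ce=cv2.connectedComponentsWithStats(m.astype(np.uint8));k=1+st[1:,4].argmax();q=W[l==k]
print('plate',len(q),cv2.minAreaRect(q[:,:2].astype(np.float32)),np.median(q[:,2]))
A=np.c_[q[:,:2]-[.56,-.289],np.ones(len(q))];
for _ in range(5):
    c=np.linalg.lstsq(A,q[:,2],rcond=None)[0]; r=abs(A@c-q[:,2]); A,q=A[r<.003],q[r<.003]
u=np.array([np.cos(np.radians(-13.4)),np.sin(np.radians(-13.4))]);print('pitch up slope deg',np.degrees(c[:2]@u),'roll',np.degrees(c[0]*-u[1]+c[1]*u[0]),c[2],len(q))
E
```

```text
0.4281119381991889 0.032670756829642565
t 5.0 j [-0.639  0.208 -0.365  0.994 -0.    -0.41 ] pos [ 0.4672 -0.2669  0.1189] F [-0.2 -0.3 -3.7] gap 0.0122
offset [ 0.106   0.2829 -0.0009] dr [-0.002   0.0026 -0.2595] head 166.88
plate 787 ((0.5596036911010742, -0.2886992394924164), (0.08649226278066635, 0.15022291243076324), 76.84418487548828) 0.11951906012804148
pitch up slope deg -0.21090865950261634 roll -0.8367975630192822 0.11958907080500754 479
```

View pics/b.png

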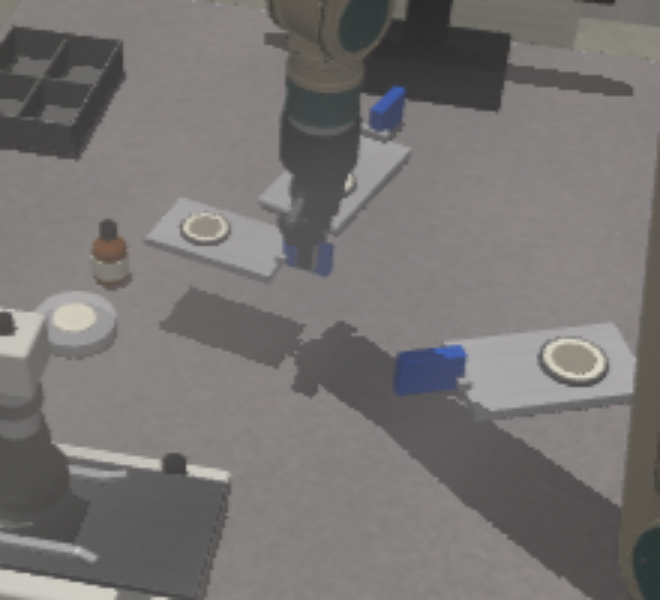

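The plate is held level, with its underside about 8.8 mm below the TCP height and its nose about 168 mm ahead of the TCP. I'll back off and carry it to in front of the stage.

Request:
arm_command --dr '[[0,0,0],[0,0,0],[0,0,-0.05],[0,0,-0.1],[0,0,-0.15],[0,0,-0.2],[0,0,-0.26],[0,0,-0.26],[0,0,-0.26],[0,0,-0.26],[0,0,-0.26]]' --offset '[[0.02,0,0],[0.05,0.01,0],[0.08,0.035,0],[0.11,0.07,0],[0.119,0.11,0],[0.119,0.15,0],[0.119,0.19,0],[0.119,0.225,0],[0.119,0.26,0],[0.119,0.279,0],[0.119,0.279,0]]' --gripper '[0,0,0,0,0,0,0,0,0,0,0]'

```text
t: 6.42
position: [0.4124, 0.0336, 0.1159]
tool_rot: [-0.002, -0.017, 1.0, 0.0]
contact_force: [0.1, -0.2, -3.9]
finger_gap: 0.012
grip_force: 107.7
```

```bash
cat > meas.py <<'E'
from h import *
import sys
plan([.4146,.0323,.1],181.75)
for n in('top','side'):
    c=cam(n);i=c['img'].astype(int);W=c['W'];Z=W[...,2]
    zt=read_state()['position'][2]-.0088+.010; br=i.sum(2)
    m=(W[...,0]>.40)&(W[...,0]<.68)&(abs(W[...,1]-.037)<.06)&(abs(Z-zt)<.007)&(br>280)
    l_=cv2.connectedComponentsWithStats(m.astype(np.uint8));k=1+l_[2][1:,4].argmax();q=W[l_[1]==k]
    print(n,'plate',len(q),cv2.minAreaRect(q[:,:2].astype(np.float32)),np.median(q[:,2]).round(4))
    # rails: bright pixels ~0.036 high, outside plate
    m=(W[...,0]>.585)&(W[...,0]<.70)&(abs(W[...,1]-.04)<.062)&(Z>.028)&(Z<.042)&(br>230)
    for s in(1,-1):
        q=W[m&((W[...,1]-.04)*s>.035)]
        if len(q)>8:
            for a in np.arange(.585,.70,.0125):
                y=q[(q[:,0]>=a)&(q[:,0]<a+.0125),1]
                if len(y)>1: print(s,round(a+.006,3),len(y),np.percentile(y,[5,50,95]).round(4))
    # base long edges
    m=(W[...,0]>.5)&(W[...,0]<.8)&(abs(W[...,1]-.04)<.12)&(Z>.012)&(Z<.045)
    q=W[m]; ed=[]
    for a in np.arange(.50,.72,.01):
        y=q[(q[:,0]>=a)&(q[:,0]<a+.01),1]
        if len(y)>5: ed.append([a+.005,y.min(),y.max()])
    ed=np.array(ed); 
    for k in(1,2): f=np.polyfit(ed[:,0],ed[:,k],1); print('edge',k,np.degrees(np.arctan(f[0])).round(2),np.polyval(f,.6).round(4))
    cv2.imwrite(f'pics/{sys.argv[1]}_{n}.png',cv2.resize(c['img'][80:230,150:290] if n=='top' else c['img'][150:300,100:320],None,fx=3,fy=3,interpolation=cv2.INTER_CUBIC))
E
python3 meas.py c; python3 -c "
import cv2,numpy as np
a=cv2.imread('pics/c_top.png');b=cv2.imread('pics/c_side.png');cv2.imwrite('pics/c.png',cv2.resize(np.hstack([a,b]),(800,333)))"
```

```text
t 6.42 j [-0.075 -0.001 -0.61   0.965 -0.    -0.109] pos [0.4124 0.0336 0.1159] F [ 0.1 -0.2 -3.9] gap 0.012
offset [-0.0022 -0.0014  0.0159] dr [ 0.0002 -0.0032  0.0033] head -178.06
top plate 716 ((0.5115417242050171, 0.03673771023750305), (0.14483347535133362, 0.07909434288740158), 2.491986036300659) 0.1156
1 0.603 10 [0.0803 0.0868 0.095 ]
1 0.616 16 [0.0804 0.0853 0.0898]
1 0.628 16 [0.081  0.0855 0.0908]
1 0.641 16 [0.0805 0.0846 0.0911]
1 0.653 14 [0.0814 0.0878 0.0913]
1 0.666 11 [0.0825 0.0857 0.0917]
1 0.678 5 [0.0888 0.0893 0.0923]
1 0.691 5 [0.0869 0.0893 0.0899]
1 0.703 3 [0.0865 0.087  0.0894]
-1 0.591 8 [-0.0171 -0.014  -0.0106]
-1 0.603 13 [-0.015  -0.0104 -0.006 ]
-1 0.616 15 [-0.0129 -0.0071 -0.0005]
-1 0.628 13 [-0.0102 -0.007  -0.    ]
-1 0.641 14 [-0.0107 -0.0065 -0.0022]
-1 0.653 11 [-0.0096 -0.0063 -0.0029]
-1 0.666 12 [-0.009  -0.0058 -0.0028]
-1 0.678 13 [-0.0089 -0.0056 -0.0023]
-1 0.691 11 [-0.01   -0.0051  0.001 ]
-1 0.703 4 [-0.0078 -0.0034  0.0029]
edge 1 2.16 -0.0553
edge 2 35.92 0.0889
side plate 1283 ((0.5073623061180115, 0.03548678755760193), (0.14997512102127075, 0.08569753915071487), 3.187346935272217) 0.1162
1 0.591 22 [0.0803 0.0892 0.1004]
1 0.603 24 [0.0817 0.0889 0.1   ]
1 0.616 30 [0.0792 0.0885 0.098 ]
1 0.628 22 [0.0807 0.0885 0.0964]
1 0.641 26 [0.0805 0.0883 0.0972]
1 0.653 19 [0.0823 0.0888 0.0928]
1 0.666 27 [0.0789 0.0893 0.0962]
1 0.678 27 [0.0755 0.087  0.0916]
1 0.691 24 [0.0763 0.0887 0.0946]
1 0.703 8 [0.078 0.089 0.096]
-1 0.603 6 [-0.0118 -0.0058 -0.0001]
-1 0.616 21 [-0.0122 -0.0035  0.0027]
-1 0.628 22 [-0.02   -0.0069 -0.0015]
-1 0.641 17 [-0.0212 -0.0041  0.0014]
edge 1 -2.9 -0.0043
edge 2 1.66 0.1335
```

View pics/c.png

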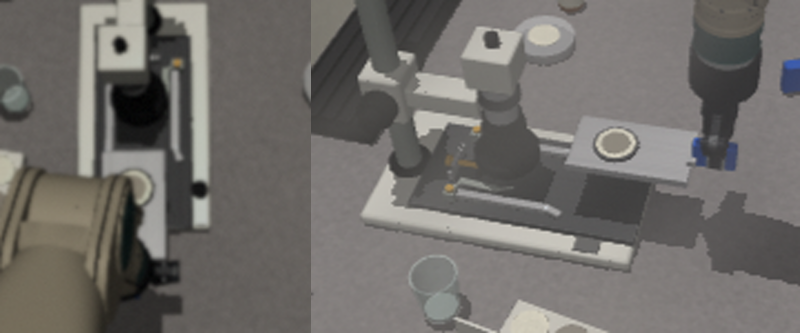

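The picture shows the plate, nose at about (135,155) on the left half, just short of the mouth, and lined up to about 1 mm. I'll correct that, move forward 10 mm and lower it to just above the stage.

Request:
arm_command --dr '[[0,0,0.003],[0,0,0.003],[0,0,0.003],[0,0,0.003],[0,0,0.003],[0,0,0.003],[0,0,0.003]]' --offset '[[-0.005,-0.001,0.01],[-0.01,-0.001,0.03],[-0.01,-0.001,0.045],[-0.01,-0.001,0.06],[-0.01,-0.001,0.07],[-0.01,-0.001,0.075],[-0.01,-0.001,0.075]]' --gripper '[0,0,0,0,0,0,0]'

```text
t: 7.4
position: [0.4236, 0.0319, 0.0421]
tool_rot: [-0.0, -0.014, 1.0, 0.0]
contact_force: [-0.4, -0.5, -3.3]
finger_gap: 0.012
grip_force: 107.7
```

```bash
python3 - <<'E'
from h import *
plan([.4224,.0329,.0368],181.75)
for n in('side',):
    c=cam(n);W=c['W'];i=c['img'].astype(int);Z=W[...,2]
    m=(W[...,0]>.43)&(W[...,0]<.62)&(abs(W[...,1]-.037)<.06)&(abs(Z-.040)<.006)&(i.sum(2)>280)
    l_=cv2.connectedComponentsWithStats(m.astype(np.uint8));k=1+l_[2][1:,4].argmax();q=W[l_[1]==k]
    A=np.c_[q[:,:2]-[.51,.036],np.ones(len(q))]
    for _ in range(5):
        co=np.linalg.lstsq(A,q[:,2],rcond=None)[0]; r=abs(A@co-q[:,2]); A,q=A[r<.003],q[r<.003]
    print(cv2.minAreaRect(q[:,:2].astype(np.float32)),'pitch/roll deg',np.degrees(co[:2]).round(2),'top z',co[2].round(4))
c=cam('top');cv2.imwrite('pics/d.png',np.hstack([cv2.resize(c['img'][100:220,160:260],(400,480)),cv2.resize(cam('side')['img'][170:290,150:250],(400,480))]))
E
```

```text
t 7.4 j [-0.077  0.119 -0.672  0.78   0.    -0.105] pos [0.4236 0.0319 0.0421] F [-0.4 -0.5 -3.3] gap 0.012
offset [0.0012 0.001  0.0053] dr [ 0.0001 -0.0005 -0.0023] head -178.38
((0.5215346217155457, 0.03420402109622955), (0.14452916383743286, 0.08419961482286453), 2.010983943939209) pitch/roll deg [-0.38 -0.26] top z 0.0422
```

View pics/d.png

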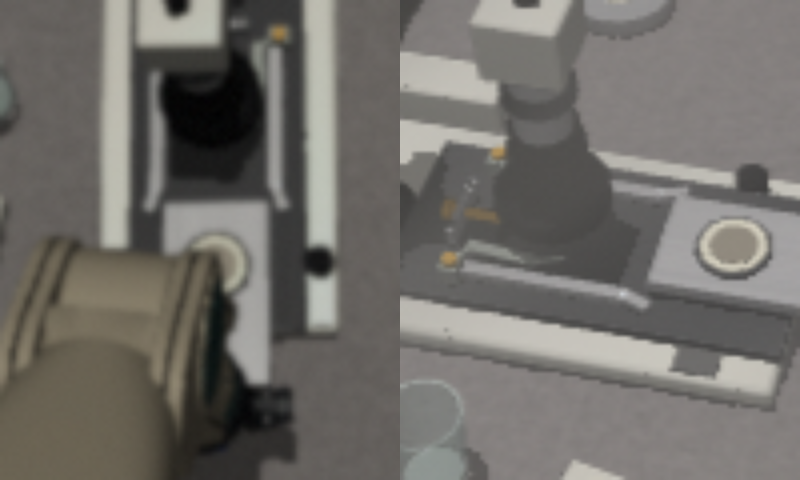

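In the top crop the nose (row 203) sits at the mouth (row 208) and is centred to about 0.7 mm. I'll nudge it left and lower it until the stage carries it.

Request:
arm_command --dr '[[0,0,-0.002],[0,0,-0.002],[0,0,-0.002],[0,0,-0.002]]' --offset '[[0,0.001,0.001],[0,0.001,0.0025],[0,0.001,0.004],[0,0.001,0.004]]' --gripper '[0,0,0,0]'

```text
t: 8.05
position: [0.4236, 0.0329, 0.0382]
tool_rot: [-0.0, -0.015, 1.0, -0.0]
contact_force: [-1.0, 0.8, -3.8]
finger_gap: 0.0122
grip_force: 107.7
```

Request:
arm_command --dr '[[0,0,0],[0,0,0]]' --offset '[[0,0,0.001],[0,0,0.001]]' --gripper '[0,0]'

```text
t: 8.3
position: [0.4238, 0.0329, 0.0373]
tool_rot: [0.0, -0.015, 1.0, -0.0]
contact_force: [-0.2, 0.9, -3.7]
finger_gap: 0.0122
grip_force: 107.7
```

Request:
arm_command --dr '[[0,0,0],[0,0,0]]' --offset '[[0,0,0.001],[0,0,0.001]]' --gripper '[0,0]'

```text
t: 8.55
position: [0.4239, 0.0329, 0.0366]
tool_rot: [0.0, -0.015, 1.0, -0.0]
contact_force: [-1.7, 0.5, 0.6]
finger_gap: 0.0125
grip_force: 108.3
```

Request:
arm_command --dr '[[0,0,0],[0,0,0]]' --offset '[[0,0,0.0005],[0,0,0.0005]]' --gripper '[0,0]'

```text
t: 8.8
position: [0.4238, 0.0329, 0.0363]
tool_rot: [0.0, -0.015, 1.0, -0.0]
contact_force: [-3.2, -0.4, 6.3]
finger_gap: 0.0123
grip_force: 108.9
```

The stage is carrying it. I'll ease off slightly and slide it in, watching the forces.

Request:
arm_command --dr '[[0,0,0],[0,0,0],[0,0,0],[0,0,0],[0,0,0],[0,0,0],[0,0,0]]' --offset '[[0,0,-0.0004],[-0.003,0,-0.0004],[-0.006,0,-0.0004],[-0.009,0,-0.0004],[-0.012,0,-0.0004],[-0.015,0,-0.0004],[-0.015,0,-0.0004]]' --gripper '[0,0,0,0,0,0,0]'

```text
t: 9.68
position: [0.4378, 0.0334, 0.0365]
tool_rot: [-0.001, -0.015, 1.0, -0.0]
contact_force: [-6.2, -0.1, 8.1]
finger_gap: 0.012
grip_force: 109.5
```

Request:
arm_command --dr '[[0,0,0],[0,0,0],[0,0,0],[0,0,0],[0,0,0],[0,0,0]]' --offset '[[-0.003,0,0],[-0.006,0,0],[-0.009,0,0],[-0.012,0,0],[-0.015,0,0],[-0.015,0,0]]' --gripper '[0,0,0,0,0,0]'

```text
t: 10.42
position: [0.4527, 0.0339, 0.0366]
tool_rot: [-0.001, -0.015, 1.0, -0.0]
contact_force: [-6.3, -0.5, 9.6]
finger_gap: 0.0125
grip_force: 109.4
```

```bash
python3 - <<'E'
from h import *
plan([.4524,.0338,.0368],181.75);print(read_state()['torque'].round(2))
c=cam('top');s=cam('side');cv2.imwrite('pics/e.png',np.hstack([cv2.resize(c['img'][100:190,180:250],(420,540)),cv2.resize(s['img'][180:270,160:220],(360,540))]))
E
```

```text
t 10.43 j [-0.068  0.177 -0.617  0.779 -0.    -0.098] pos [0.4527 0.0339 0.0366] F [-6.3 -0.5  9.6] gap 0.0125
offset [ 0.0003 -0.0001 -0.0002] dr [-0.     -0.0022 -0.0002] head -178.26
[ 0.07  1.02 -0.02]
```

View pics/e.png

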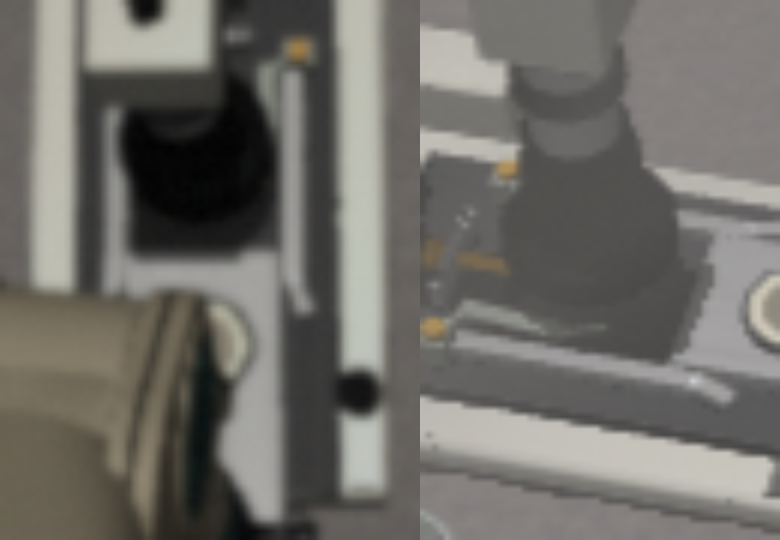

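The nose is now between the rails, at about scope x = -46. Lateral force is near zero, but the plate is pressing down with about 13 N, so I'll unload it with a slight nose-up pitch and a small lift.

Request:
arm_command --dr '[[0,-0.003,0],[0,-0.003,0]]' --offset '[[0,0,-0.0003],[0,0,-0.0003]]' --gripper '[0,0]'

```text
t: 10.78
position: [0.4528, 0.0339, 0.0366]
tool_rot: [0.001, -0.015, 1.0, 0.0]
contact_force: [-5.8, 1.3, 6.2]
finger_gap: 0.0124
grip_force: 109.0
```

```bash
python3 - <<'E'
from h import *
plan([.4524,.0338,.0368],181.75);print(read_state()['torque'].round(2))
E
```

```text
t 10.78 j [-0.068  0.175 -0.62   0.775  0.    -0.098] pos [0.4528 0.0339 0.0366] F [-5.8  1.3  6.2] gap 0.0124
offset [ 0.0004 -0.0001 -0.0002] dr [ 0.      0.0011 -0.0002] head -178.26
[-0.    0.83  0.02]
```

Request:
arm_command --dr '[[0,0,0],[0,0,0],[0,0,0],[0,0,0],[0,0,0],[0,0,0],[0,0,0],[0,0,0]]' --offset '[[-0.002,0,-0.0005],[-0.005,0,-0.0005],[-0.008,0,-0.0005],[-0.011,0,-0.0005],[-0.014,0,-0.0005],[-0.017,0,-0.0005],[-0.02,0,-0.0005],[-0.02,0,-0.0005]]' --gripper '[0,0,0,0,0,0,0,0]'

```text
t: 11.78
position: [0.4741, 0.0344, 0.0371]
tool_rot: [0.002, -0.015, 1.0, 0.0]
contact_force: [0.1, -0.4, -3.2]
finger_gap: 0.0124
grip_force: 107.8
```

```bash
python3 - <<'E'
from h import *
plan([.4724,.0345,.0368],181.75);print(read_state()['torque'].round(2))
c=cam('side');W=c['W'];a=np.radians(1.75);D=W-[.668,.040,.028]
X=D[...,0]*np.cos(a)+D[...,1]*np.sin(a);Y=-D[...,0]*np.sin(a)+D[...,1]*np.cos(a);Zs=D[...,2]
m=(X>10)|((X>.015)&(X<.09)&(abs(Y)<.03)&(Zs>-.004)&(Zs<.03))
i=c['img']
v,u=np.where(m)
for k in np.argsort(X[v,u])[::max(1,len(v)//60)]: print((u[k],v[k]),(1000*np.array([X[v[k],u[k]],Y[v[k],u[k]],Zs[v[k],u[k]]])).round(0),i[v[k],u[k]])
E
```

```text
t 11.78 j [-0.064  0.206 -0.577  0.784  0.    -0.094] pos [0.4741 0.0344 0.0371] F [ 0.1 -0.4 -3.2] gap 0.0124
offset [0.0017 0.0001 0.0003] dr [-0.      0.0033 -0.0003] head -178.27
[ 0.    0.25 -0.  ]
(np.int64(182), np.int64(232)) [15. 16. -2.] [83 85 86]
(np.int64(178), np.int64(232)) [21. 30. 13.] [91 94 95]
(np.int64(180), np.int64(231)) [22. 13. -3.] [84 86 87]
(np.int64(179), np.int64(230)) [26. 12. -1.] [83 85 86]
(np.int64(175), np.int64(232)) [30. 30. 11.] [139 144 143]
(np.int64(177), np.int64(229)) [32.  9. -1.] [83 85 86]
(np.int64(176), np.int64(228)) [33. 12.  6.] [80 82 84]
(np.int64(174), np.int64(234)) [35. 27. -2.] [105 107 107]
(np.int64(175), np.int64(227)) [36. 12. 10.] [79 82 83]
(np.int64(174), np.int64(228)) [38. 14.  8.] [79 82 83]
(np.int64(174), np.int64(224)) [42.  2. 10.] [ 81  93 100]
(np.int64(173), np.int64(225)) [45.  4.  7.] [ 82  95 103]
(np.int64(172), np.int64(229)) [46. 12. -1.] [84 86 87]
(np.int64(171), np.int64(229)) [48. 14.  1.] [85 87 88]
(np.int64(169), np.int64(233)) [49. 28. -0.] [ 99 101 103]
(np.int64(172), np.int64(225)) [50. -1.  1
[... 2277 characters left out ...]
.] [84 86 88]
(np.int64(165), np.int64(217)) [ 80. -27.  -1.] [95 96 97]
(np.int64(159), np.int64(229)) [82. 19. -2.] [84 86 88]
(np.int64(160), np.int64(227)) [82. 11. -3.] [84 86 88]
(np.int64(161), np.int64(220)) [83. -4. 10.] [ 78  97 110]
(np.int64(160), np.int64(224)) [83.  5.  3.] [81 90 94]
(np.int64(162), np.int64(219)) [ 85. -15.   2.] [87 93 96]
(np.int64(156), np.int64(231)) [86. 30.  1.] [97 98 99]
(np.int64(163), np.int64(216)) [ 87. -28.   0.] [95 96 97]
(np.int64(157), np.int64(229)) [88. 19. -3.] [83 86 86]
(np.int64(157), np.int64(227)) [88. 15.  1.] [83 84 85]
(np.int64(160), np.int64(220)) [ 89. -10.   2.] [79 85 87]
(np.int64(158), np.int64(225)) [90.  5. -3.] [81 83 83]
```

The depth picture puts the dark buffer face at about x = 33 to 36 mm in the stage frame. The nose is now at about -24. I'll set the plate flat again and go on under the clips.

Request:
arm_command --dr '[[0,0.002,0],[0,0.002,0],[0,0.002,0],[0,0.002,0],[0,0.002,0],[0,0.002,0],[0,0.002,0],[0,0.002,0]]' --offset '[[-0.002,0,0.0003],[-0.005,0,0.0003],[-0.008,0,0.0003],[-0.011,0,0.0003],[-0.014,0,0.0003],[-0.017,0,0.0003],[-0.02,0,0.0003],[-0.02,0,0.0003]]' --gripper '[0,0,0,0,0,0,0,0]'

```text
t: 12.82
position: [0.4943, 0.035, 0.0369]
tool_rot: [0.001, -0.015, 1.0, -0.0]
contact_force: [-0.4, 0.4, -2.8]
finger_gap: 0.0124
grip_force: 107.8
```

```bash
python3 - <<'E'
from h import *
plan([.4924,.0351,.0368],181.75);print(read_state()['torque'].round(2))
E
```

```text
t 12.82 j [-0.06   0.239 -0.534  0.796  0.    -0.09 ] pos [0.4943 0.035  0.0369] F [-0.4  0.4 -2.8] gap 0.0124
offset [0.0019 0.0002 0.0001] dr [-0.0001  0.0017 -0.0003] head -178.27
[-0.01  0.06  0.05]
```

Request:
arm_command --dr '[[0,0,0],[0,0,0],[0,0,0],[0,0,0],[0,0,0],[0,0,0],[0,0,0],[0,0,0]]' --offset '[[-0.002,0,0.0003],[-0.005,0,0.0003],[-0.008,0,0.0003],[-0.011,0,0.0003],[-0.014,0,0.0003],[-0.017,0,0.0003],[-0.02,0,0.0003],[-0.02,0,0.0003]]' --gripper '[0,0,0,0,0,0,0,0]'

```text
t: 13.82
position: [0.5122, 0.0357, 0.0367]
tool_rot: [-0.001, -0.015, 1.0, 0.0]
contact_force: [-6.5, -0.0, 6.3]
finger_gap: 0.0125
grip_force: 108.8
```

```bash
python3 - <<'E'
from h import *
plan([.5124,.0357,.0368],181.75);print(read_state()['torque'].round(2))
E
```

```text
t 13.82 j [-0.056  0.269 -0.493  0.81  -0.    -0.087] pos [0.5122 0.0357 0.0367] F [-6.5 -0.   6.3] gap 0.0125
offset [-0.0002 -0.     -0.0001] dr [ 0.0001 -0.0019 -0.0002] head -178.26
[ 0.01  1.01 -0.02]
```

Request:
arm_command --dr '[[0,-0.002,0],[0,-0.002,0],[0,-0.002,0],[0,-0.002,0],[0,-0.002,0]]' --offset '[[-0.001,0,-0.0004],[-0.003,0,-0.0004],[-0.005,0,-0.0004],[-0.007,0,-0.0004],[-0.007,0,-0.0004]]' --gripper '[0,0,0,0,0]'

```text
t: 14.45
position: [0.5194, 0.0359, 0.0366]
tool_rot: [0.0, -0.015, 1.0, 0.0]
contact_force: [-4.6, -0.1, 1.9]
finger_gap: 0.0124
grip_force: 108.6
```

Request:
arm_command --dr '[[0,0,0],[0,0,0]]' --offset '[[-0.002,0,0],[-0.002,0,0]]' --gripper '[0,0]'

```text
t: 14.7
position: [0.5218, 0.036, 0.0367]
tool_rot: [0.001, -0.015, 1.0, 0.0]
contact_force: [-3.5, -0.1, 1.4]
finger_gap: 0.0125
grip_force: 108.5
```

```bash
python3 - <<'E'
from h import *
plan([.5214,.0360,.0368],181.75);print(read_state()['torque'].round(2))
E
```

```text
t 14.7 j [-0.055  0.282 -0.475  0.812  0.    -0.085] pos [0.5218 0.036  0.0367] F [-3.5 -0.1  1.4] gap 0.0125
offset [ 0.0004  0.     -0.0001] dr [ 0.0001  0.0012 -0.0002] head -178.26
[ 0.03  0.89 -0.01]
```

Request:
arm_command --dr '[[0,0,0],[0,0,0]]' --offset '[[-0.002,0,0],[-0.002,0,0]]' --gripper '[0,0]'

```text
t: 14.95
position: [0.5243, 0.036, 0.0367]
tool_rot: [0.001, -0.015, 1.0, 0.0]
contact_force: [-3.4, 0.2, 0.0]
finger_gap: 0.0122
grip_force: 108.4
```

Request:
arm_command --dr '[[0,0,0],[0,0,0]]' --offset '[[-0.002,0,0],[-0.002,0,0]]' --gripper '[0,0]'

```text
t: 15.2
position: [0.5267, 0.0361, 0.0367]
tool_rot: [0.001, -0.015, 1.0, 0.0]
contact_force: [-2.7, 0.1, -0.9]
finger_gap: 0.0126
grip_force: 108.2
```

Request:
arm_command --dr '[[0,0,0],[0,0,0],[0,0,0]]' --offset '[[-0.001,0,0.0001],[-0.001,0,0.0001],[-0.001,0,0.0001]]' --gripper '[0,0,0]'

```text
t: 15.58
position: [0.5277, 0.0361, 0.0367]
tool_rot: [0.002, -0.015, 1.0, 0.0]
contact_force: [-2.4, -0.1, -3.1]
finger_gap: 0.0123
grip_force: 108.2
```

Request:
arm_command --dr '[[0,0,0],[0,0,0],[0,0,0]]' --offset '[[-0.001,0,0],[-0.001,0,0],[-0.001,0,0]]' --gripper '[0,0,0]'

```text
t: 15.95
position: [0.5292, 0.0361, 0.0369]
tool_rot: [0.002, -0.015, 1.0, 0.0]
contact_force: [-0.7, -0.4, -3.6]
finger_gap: 0.0122
grip_force: 108.0
```

Request:
arm_command --dr '[[0,0.002,0],[0,0.002,0],[0,0.002,0]]' --offset '[[-0.0005,0,0.0002],[-0.001,0,0.0002],[-0.001,0,0.0002]]' --gripper '[0,0,0]'

```text
t: 16.32
position: [0.5298, 0.0361, 0.0368]
tool_rot: [0.001, -0.015, 1.0, 0.0]
contact_force: [-3.2, -0.2, -2.3]
finger_gap: 0.0124
grip_force: 107.9
```

Request:
arm_command --dr '[[0,0,0],[0,0,0],[0,0,0]]' --offset '[[-0.001,0,0],[-0.001,0,0],[-0.001,0,0]]' --gripper '[0,0,0]'

```text
t: 16.7
position: [0.5309, 0.0362, 0.0368]
tool_rot: [0.001, -0.015, 1.0, -0.0]
contact_force: [-2.6, -0.9, -1.7]
finger_gap: 0.0119
grip_force: 107.9
```

Request:
arm_command --dr '[[0,0,0],[0,0,0],[0,0,0]]' --offset '[[-0.001,0,0],[-0.001,0,0],[-0.001,0,0]]' --gripper '[0,0,0]'

```text
t: 17.08
position: [0.5311, 0.0362, 0.0367]
tool_rot: [-0.0, -0.015, 1.0, -0.0]
contact_force: [-4.9, -0.5, 0.1]
finger_gap: 0.0124
grip_force: 108.2
```

Request:
arm_command --dr '[[0,0,0],[0,0,0],[0,0,0]]' --offset '[[-0.001,0,0],[-0.001,0,0],[-0.001,0,0]]' --gripper '[0,0,0]'

```text
t: 17.45
position: [0.5313, 0.0362, 0.0367]
tool_rot: [-0.001, -0.015, 1.0, -0.0]
contact_force: [-7.0, -0.3, 2.5]
finger_gap: 0.0121
grip_force: 108.5
```

Request:
arm_command --dr '[[0,-0.002,0],[0,-0.002,0],[0,-0.002,0]]' --offset '[[0,0,-0.0002],[0,0,-0.0002],[0,0,-0.0002]]' --gripper '[0,0,0]'

```text
t: 17.82
position: [0.5314, 0.0362, 0.0367]
tool_rot: [0.0, -0.015, 1.0, -0.0]
contact_force: [-6.1, -0.4, 1.1]
finger_gap: 0.0121
grip_force: 108.4
```

```bash
cat > m2.py <<'E'
from h import *
plan([.5330,.0362,.0368],181.75)
P=[];F=[]
for k in range(6):
    s=read_state();P.append(s['position']);F.append(s['contact_force'])
    c=cam('side')
s=read_state();P=np.array(P);F=np.array(F);print(s['t'],P.mean(0).round(5),P.std(0).round(5),F.mean(0).round(2),s['torque'].round(2))
W=c['W'];a=np.radians(1.75);D=W-[.668,.040,.028]
X=D[...,0]*np.cos(a)+D[...,1]*np.sin(a);Y=-D[...,0]*np.sin(a)+D[...,1]*np.cos(a);Z=D[...,2]
br=c['img'].astype(int).sum(2)
m=(X>-.1)&(X<.068)&(abs(Y)<.038)&(Z>.004)&(Z<.014)
for y0 in(-.03,-.015,0,.015,.03):
    q=m&(abs(Y-y0)<.008)&(br>290); print(y0,'plate X max',np.sort(X[q])[-4:].round(4) if q.any() else None, 'dark ahead',np.sort(X[m&(abs(Y-y0)<.008)&(br<260)&(X>.02)])[:8].round(3))
E
python3 m2.py
```

```text
t 17.82 j [-0.053  0.297 -0.454  0.819  0.    -0.083] pos [0.5314 0.0362 0.0367] F [-6.1 -0.4  1.1] gap 0.0121
offset [-0.0016 -0.0001 -0.0001] dr [-0.      0.0005 -0.0004] head -178.28
18.125 [0.53138 0.03622 0.03667] [1.e-05 1.e-05 1.e-05] [-5.96 -0.44  0.87] [-0.01  1.06 -0.04]
-0.03 plate X max [-0.0331 -0.0324 -0.031  -0.0305] dark ahead []
-0.015 plate X max [-0.0357 -0.0345  0.0669  0.0672] dark ahead []
0 plate X max [0.066  0.0664 0.0668 0.0679] dark ahead []
0.015 plate X max [0.0653 0.0664 0.0669 0.0677] dark ahead [0.033 0.034 0.035 0.035 0.036 0.036 0.037 0.037]
0.03 plate X max [0.0504 0.0554 0.0662 0.0663] dark ahead []
```

Request:
arm_command --dr '[[0,-0.001,0],[0,-0.001,0],[0,-0.001,0]]' --offset '[[-0.001,0,-0.0001],[-0.001,0,-0.0001],[-0.001,0,-0.0001]]' --gripper '[0,0,0]'

```text
t: 18.5
position: [0.5316, 0.0362, 0.0367]
tool_rot: [0.0, -0.015, 1.0, -0.0]
contact_force: [-8.1, -0.4, 2.7]
finger_gap: 0.0123
grip_force: 108.5
```

```bash
python3 m2.py | head -3
```

```text
t 18.5 j [-0.053  0.297 -0.453  0.82  -0.    -0.083] pos [0.5316 0.0362 0.0367] F [-8.1 -0.4  2.7] gap 0.0123
offset [-0.0014 -0.0001 -0.0001] dr [-0.0001  0.     -0.0005] head -178.28
18.8 [0.53156 0.03623 0.03668] [1.e-05 1.e-05 1.e-05] [-7.4  -0.84  2.06] [-0.04  1.39 -0.05]
```

Request:
arm_command --dr '[[0,-0.001,0],[0,-0.001,0],[0,-0.001,0]]' --offset '[[-0.0007,0,-0.0002],[-0.0007,0,-0.0002],[-0.0007,0,-0.0002]]' --gripper '[0,0,0]'

```text
t: 19.18
position: [0.5317, 0.0363, 0.0367]
tool_rot: [-0.0, -0.015, 1.0, 0.0]
contact_force: [-8.0, -0.9, 2.9]
finger_gap: 0.0121
grip_force: 108.5
```

```bash
python3 m2.py | head -3
```

```text
t 19.18 j [-0.053  0.298 -0.453  0.82   0.    -0.083] pos [0.5317 0.0363 0.0367] F [-8.  -0.9  2.9] gap 0.0121
offset [-0.0013 -0.0001 -0.0001] dr [ 0.     -0.     -0.0005] head -178.28
19.475 [0.53173 0.03626 0.03667] [2.e-05 1.e-05 1.e-05] [-8.02 -0.38  2.33] [-0.06  1.52 -0.02]
```

The slope is now about 4 N/mm with no breakaway, so this is the buffer, pressed in about 0.8 mm. One more small push should bring it to about 1 mm.

Request:
arm_command --dr '[[0,-0.001,0],[0,-0.001,0],[0,-0.001,0]]' --offset '[[-0.0008,0,-0.0002],[-0.0008,0,-0.0002],[-0.0008,0,-0.0002]]' --gripper '[0,0,0]'

```text
t: 19.85
position: [0.5319, 0.0363, 0.0367]
tool_rot: [-0.0, -0.015, 1.0, -0.0]
contact_force: [-9.5, -1.2, 2.2]
finger_gap: 0.0122
grip_force: 108.4
```

```bash
python3 m2.py | head -3
```

```text
t 19.85 j [-0.053  0.298 -0.452  0.821 -0.    -0.083] pos [0.5319 0.0363 0.0367] F [-9.5 -1.2  2.2] gap 0.0122
offset [-0.0011 -0.0001 -0.0001] dr [-0.0001 -0.0001 -0.0006] head -178.28
20.15 [0.53191 0.03629 0.03668] [1.e-05 2.e-05 1.e-05] [-8.9  -0.82  2.24] [-0.04  1.63 -0.06]
```

About 5 N/mm and roughly 1 mm of travel since contact. I'll relieve the push to what balances the buffer, then let go.

Request:
arm_command --dr '[[0,0,0],[0,0,0],[0,0,0]]' --offset '[[0.0005,0,0],[0.001,0,0],[0.001,0,0]]' --gripper '[0,0,0]'

```text
t: 20.52
position: [0.5319, 0.0363, 0.0367]
tool_rot: [0.001, -0.015, 1.0, 0.0]
contact_force: [-6.7, -0.4, 0.3]
finger_gap: 0.0125
grip_force: 108.2
```

Request:
arm_command --dr '[[0,0,0],[0,0,0],[0,0,0],[0,0,0],[0,0,0]]' --offset '[[0,0,0],[0,0,0],[0,0,0],[0,0,0],[0,0,0]]' --gripper '[0.02,0.03,0.04,0.045,0.045]'

```text
t: 21.15
position: [0.5345, 0.0363, 0.0375]
tool_rot: [0.003, -0.015, 1.0, 0.0]
contact_force: [-0.3, -0.2, -0.3]
finger_gap: 0.045
grip_force: 0.0
```

```bash
python3 - <<'E'
from h import *
plan([.5319,.0363,.0367],181.75)
c=cam('side');cv2.imwrite('pics/f.png',cv2.resize(c['img'][170:270,140:280],(784,560),interpolation=cv2.INTER_CUBIC))
E
```

```text
t 21.15 j [-0.053  0.297 -0.452  0.816  0.001 -0.083] pos [0.5345 0.0363 0.0375] F [-0.3 -0.2 -0.3] gap 0.045
offset [0.0026 0.0001 0.0008] dr [-0.      0.0065 -0.0003] head -178.27
```

View pics/f.png

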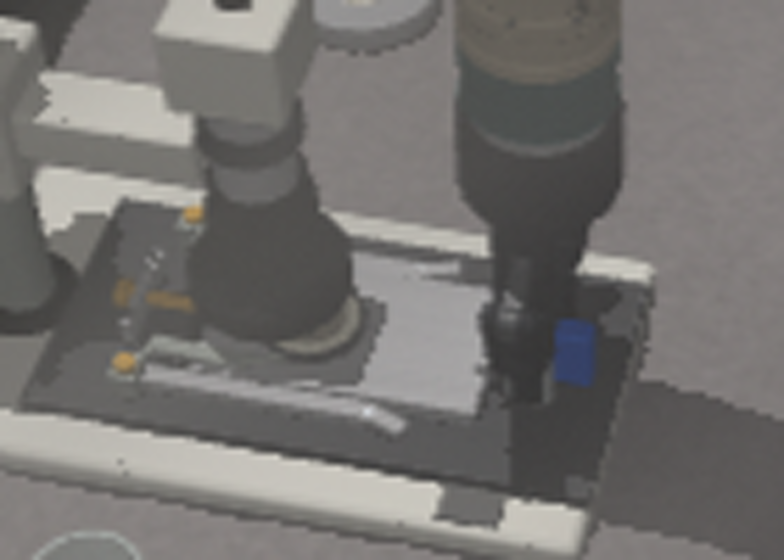

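The holder lies between the rails under the ring, with its handle at (575,350) free between the open fingers. I'll rise straight up and then back away.

Request:
arm_command --dr '[[0,0,0],[0,0,0],[0,0,0],[0,0,0],[0,0,0],[0,0,0],[0,0,0],[0,0,0],[0,0,0]]' --offset '[[0,0,-0.01],[0,0,-0.03],[0.005,0,-0.05],[0.02,0,-0.08],[0.05,0,-0.12],[0.08,0,-0.15],[0.1,0,-0.17],[0.1,0,-0.17],[0.1,0,-0.17]]' --gripper '[0.045,0.045,0.045,0.045,0.045,0.045,0.045,0.045,0.045]'

```text
t: 22.32
position: [0.4336, 0.0332, 0.2068]
tool_rot: [0.003, -0.015, 1.0, 0.0]
contact_force: [-0.5, 0.3, -0.4]
finger_gap: 0.045
grip_force: 0.0
```

```bash
python3 - <<'E'
from h import *
plan([.5319,.0363,.0367],181.75)
a=np.radians(1.75)
for n in('side','top'):
    c=cam(n);i=c['img'].astype(int);D=c['W']-[.668,.04,.028]
    X=D[...,0]*np.cos(a)+D[...,1]*np.sin(a);Y=-D[...,0]*np.sin(a)+D[...,1]*np.cos(a);Z=D[...,2]
    b=(i[...,0]>70)&(i[...,0]-i[...,2]>40)&(abs(X+.14)<.08)&(abs(Y)<.05)
    q=np.c_[X[b],Y[b],Z[b]]; print(n,'handle',b.sum(),np.percentile(q,[3,50,97],axis=0).round(4).tolist() if b.any() else '')
    m=(abs(X+.06)<.06)&(abs(Y)<.045)&(abs(Z-.0095)<.005)&(i.sum(2)>280)
    q=np.c_[X[m],Y[m],np.ones(m.sum())]; 
    if m.sum()>20:
        co=np.linalg.lstsq(q,Z[m],rcond=None)[0]; print('tilt deg',np.degrees(co[:2]).round(2),'rear X',X[m].min().round(4),m.sum())
E
```

```text
t 22.32 j [-7.300e-02 -5.500e-02 -4.530e-01  1.165e+00  1.000e-03 -1.030e-01] pos [0.4336 0.0332 0.2068] F [-0.5  0.3 -0.4] gap 0.045
offset [-0.0971  0.0002  0.1707] dr [-0.0001  0.0069 -0.0004] head -178.27
side handle 190 [[-0.1595, -0.0058, 0.0065], [-0.1373, 0.0051, 0.0309], [-0.1142, 0.008, 0.0395]]
tilt deg [-0.04 -0.38] rear X -0.1174 696
top handle 81 [[-0.1585, -0.0071, 0.0233], [-0.135, -0.0022, 0.0356], [-0.1116, 0.004, 0.04]]
tilt deg [-1.33  0.13] rear X -0.1115 425
```

The holder lies flat, its handle is at x of about -136 mm so the nose is at about +34 mm on the buffer, and the arm is clear.

```bash
python3 -c "
from station import *
print(close_job())"
```

```text
the job is handed in; nothing more can be done
None
```

The job is handed in: the holder lies flat between the rails, its nose resting against the buffer, which I pressed in by about 1 mm by feel. I let go and backed the arm clear at about 22 s of the 70 s. I saw no contact with the optics or the other things on the desk, and the verdict was not reported.

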